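# Zero the gauge and squeeze up the bar clamp on a glued block

### The arm

A 6-joint arm with a two-finger parallel gripper is mounted at the origin on the work surface. World frame = base frame: x ahead of the robot, y to its left, z up, the work surface at z = 0. Lengths are in m, angles in degrees, forces in N, time in s.
With the tool pointing down it reaches from about 0.4 to 0.825 m from the base axis. Payload 7 kg.
Tool frame: the origin (TCP) lies at the very end of the fingers, on their centre line; the grasp point (between the pads) lies 19 mm behind it (ctrl.pinch_z is the distance from the TCP to the grasp point, in m); z points along the fingers, x is the direction in which the jaws open and shut, and the axes are right-handed (so a half turn about z gives the same grasp; the last joint's range is limited). The gripper opens to 88 mm and grips with 3 to 60 N. Pads are 19 mm wide; open, the fingers measure 130 mm over their backs; the gripper's body (78 mm by 193 mm) begins 47 mm behind the grasp point.
Start: joints at [16.507, 20.546, 0.682, 0, -70.136, -16.507], TCP at [0.675, -0, 0.227] pointing down, gripper open.
Joint ranges: [-176.03, 176.03], [-82.01, 121.73], [-58.28, 71.71], [-173.87, 95.51], [-174.79, -0.11], [-173.66, 173.66]. Speed limits (degrees/s): [136.94, 136.94, 172.46, 180, 180, 180].

### API

Orientations are given as [roll, pitch, yaw] about the fixed x, y, z axes, in that order (R = Rz(yaw) Ry(pitch) Rx(roll)).
In Python, from plant import ctrl gives the robot as it stands.
- The arm moves only by the tool carry_out, never from a script. Its argument "increments" is a list of rows, each a list of 7 numbers: the turn, a rotation vector about the world's x, y, z in degrees, then the shift along the world's x, y, z in mm, then the closure, from 0 (fully open) to 1 (shut). In form: [[ax, ay, az, dx, dy, dz, grip], ...]. A call has 1 to 20 rows; each row is the pose to reach, as a shift and turn from the pose commanded when the call began; what a row does not reach only later rows make up. A row lasts 1/8 s, in which the tool goes at most 62.5 mm and 10.7 degrees, less where a joint would pass 70% of its speed; a pose out of reach is approached as far as the arm can. A call with a gripper value outside its range is refused whole. The fingers move at their own pace and stop on an object; the grip force is fixed at half the most. Time passes only in rows, so rows that repeat a pose let the fingers close. It gives the time, the measured TCP pose, the force and the opening at its end, in the units of the state.
- ctrl.get_obs(): the state, without advancing time (a new reading comes with each control period).
- ctrl.snapshot(name): name is "scene" or "side" or "wrist"; returns a dict with "pixels" (480x640x3 uint8, blue, green, red), "intrinsics" (3x3 intrinsics, pixels), "rvec" (rotation vector, rad) and "tvec" (3), from world to camera coordinates, as OpenCV has them; the wrist camera has in their place "hand_eye" (4x4, takes a point from camera to tool coordinates, whose origin is the TCP and whose axes are the tool frame's). Camera axes: x right, y down, z forward; pixel columns grow to the right and rows downward; lengths in m; the calibration is good to about 2 mm. A picture is of the moment at which its call begins: read the wrist's pose just before it. There is no depth.
- ctrl.close_job(): hands the job in, once; it reports no verdict.
Trained networks look in a picture, given as the dict that the camera call returned (one of the last four; its "shot" number tells which), for a name from the list of things; names that differ only in an ending like _2 or _b are one class to them, and where a whole thing is asked for, a point or a joint stands for the part that bears it (a point fixed in the world has none). Each returns a list of dicts, best first, with "confidence" (0 to 1); they miss things now and then, are a little off and sometimes report something else, mostly with a low value. They report only what shows in the picture. A call takes as long as a camera call. They do not tell look-alikes from the thing itself.
- ctrl.search_frame(picture, label): "centre" ([x, y, z] in m, in world coordinates, good to about 4 mm: the middle of the surface that is visible of it).
- ctrl.outline_of(picture, label): "pixels" (480x640 bool, what is visible of it).
The state is a dict: "clock": time; "joint_pos": joint angles; "qvel": joint speeds; "tau": joint torques, N m; "tool_pos": TCP position; "orientation": TCP orientation; "force": force on the tool from outside, world axes, zero at the start; "moment": the same for the moment, N m; "opening": finger opening in m.
Only numpy, scipy, OpenCV 4.12 (cv2) and the standard library are available. Lean on these libraries where they do the work, as an engineer would, in place of code of your own. Each camera call takes 0.05 s, during which the arm holds its last target. There are 200 camera calls.

### The job

First turn the bezel of the clamp's dial gauge until its broad zero mark lies under the needle, while the clamp is still unloaded. Then pump the clamp's two upright levers by squeezing them together and letting them spring apart, until the rubber jaw has pressed the glued wooden block against the end jaw, and finish while still holding the levers squeezed so that the needle stands between the two long thin marks of the scale; never let it go past the thick end mark, or the block is crushed. Work the jaw only with the levers, and leave the other things on the bench where they are.

Things in the scene. Friction and masses are not known exactly. Their poses are not given: they have to be found in the camera images.
- clamp: Bench bar clamp fixed to the table (place and yaw vary). Origin: on the table under the middle between the levers. Its x axis runs along the ratchet rod, from the gauge (x = -165 mm) past the levers (x = 0) to the end jaw (x = +215 mm); z up. Base plate 475 x 64 mm, 8 mm thick; grey housing under the levers 92 x 48 mm, top 58 mm above the table.
- lever_grip (a point): Point midway between the two levers' black grips, 132 mm above the table: take them here from above, closing along the clamp's x axis, one finger outside each lever. Over both outer faces they measure about 62 mm here (68 mm at their tops) when released and 32 mm when fully squeezed. Squeezing takes 5 to 7 N per finger with the jaw free, 11 to 18 N when it clamps.
- lever_front: The upright lever nearer the jaws; the rear one is its mirror image. Both stand one behind the other along the clamp's x axis, hinged 52 mm above the table (origin: the hinge, x = +10 mm), and are geared to move symmetrically; a spring opens them. Black grips 26 mm wide, 12 mm thick, from 95 to 152 mm above the table.
- lever_rear (a joint): Squeeze of both levers (rad): 0 released, 0.18 fully squeezed. A full squeeze drives the ratchet 18 mm forward; on full release the pawl slips back over the teeth (every 8 mm) and the rod stays, so a full pump gains 16 mm (the first one 9 to 18). A stroke may start with up to 8 mm of lost motion. It does not lock: rod friction is 5 N, so letting go drops the clamping force to 5 N or less.
- block: Work piece: light block of five glued boards, 70 mm along the clamp, 45 mm wide, 50 mm high, lying loose on the base plate between the jaws, 1 to 14 mm short of the end jaw. Origin: centre of its underside.
- bezel_center (a point): Centre of the dial gauge's bezel, on its axis, 97 mm above the table. The gauge faces up: steel bezel ring 56 mm in diameter, from 85 to 103 mm above the table; the white scale inside turns with it (friction 0.05 N m). The broad long black mark is zero; two long thin marks lie 1.0 and 1.8 rad clockwise of it, the thick end mark at 2.4 rad.
- bezel (a joint): Turn of the bezel (rad), clockwise seen from above counts positive; the zero mark lies under the resting needle at 0. Starts between 0.5 and 1.3, so it must be turned counter-clockwise.
- needle (a joint): Needle of the gauge (rad), 0 when the end jaw is unloaded (pointing to the clamp's -y), growing clockwise seen from above by 0.1 rad per newton of clamping force.
- glue: White glue bottle, 54 mm across, 130 mm high, standing by the block on the clamp's -y side; origin under its middle. To be left alone.
- sand_block: Cork sanding block 70 x 110 x 30 mm beside the levers on the clamp's -y side; to be left alone.
- tape: Yellow tape measure 64 x 64 x 32 mm on the clamp's +y side; to be left alone.
- offcut: Wood offcut 60 x 45 x 28 mm lying outside the clamp near the end jaw; to be left alone.
- tin: Open metal tin, 72 mm across, 80 mm high, at the right of the bench; to be left alone.
- screwdriver: Screwdriver lying at the left of the bench; to be left alone.
- mallet: Mallet lying at the far side of the bench; to be left alone.
- anvil: End jaw that the block is pressed against: steel plate 54 mm wide, 44 mm high at the front of the clamp. Origin: centre of its face, which looks back towards the moving jaw, 33 mm above the table, clamp x = +215 mm when unloaded. It is sprung (2 N per mm, 16 mm travel) and gives way along +x under load; this spring drives the gauge needle.
- jaw: Moving jaw: black rubber plate 40 mm wide, 36 mm high, 8 mm thick, fixed on the rod's end. Origin: centre of its front face, which looks along the clamp's +x, 33 mm above the table; at the start it lies 86 to 106 mm from the levers' middle; it can travel to 164 mm. The steel ratchet rod belongs to it.
Mind the look-alikes: they are no part of the job. There is more than one size of the block; the job needs the smallest.

How it is judged:
By the outcome, as a careful person would: the job done as asked, in the order asked, and still so for the second after the job is handed in, while the arm keeps its last pose, push and grip.
It also fails if it takes over 61 s, if anything falls off the work surface, if the arm or the gripper's body presses on something with over 40 N, if the wrist force passes 120 N, or if a joint passes its speed limit or range.

## Working session

There is one attempt and no reset: what is moved stays moved. The work goes in short steps, Python scripts to look and compute and a tool call to move; the robot and the scene stay as the last step left them, time stands still between calls to the robot, and variables do not carry over. Pictures are saved under pics/ and viewed, about 8 in all and at most 12, crops included, and the job is handed in when it is done.

Besides the shell and the picture viewer there is one more tool, called in YAML: its name, and indented under it one key for each argument. carry_out: Moves the arm, as the interface text tells. Its arguments: {"type":"object","properties":{"increments":{"type":"array"}},"required":["increments"]}

```bash
ls; mkdir -p pics
cat > h.py <<'E'
import numpy as np, cv2
from plant import ctrl
from scipy.spatial.transform import Rotation as R
def P(s):
    if "rvec" in s:
        M=np.eye(4);M[:3,:3]=cv2.Rodrigues(np.array(s["rvec"],float))[0];M[:3,3]=np.ravel(s["tvec"]);return M
    o=s["obs"];T=np.eye(4);T[:3,:3]=R.from_euler('xyz',o["orientation"],degrees=True).as_matrix();T[:3,3]=o["tool_pos"]
    return np.linalg.inv(T@np.array(s["hand_eye"]))
def snap(n):
    o=ctrl.get_obs();s=ctrl.snapshot(n);s["obs"]=o;return s
def proj(s,p):
    c=P(s)@np.append(p,1);u=np.array(s["intrinsics"])@c[:3];return u[:2]/u[2]
def ray(s,uv,z):
    M=P(s);d=M[:3,:3].T@np.linalg.inv(np.array(s["intrinsics"]))@np.array([uv[0],uv[1],1.]);o=-M[:3,:3].T@M[:3,3]
    return o+d*(z-o[2])/d[2]
E
python3 - <<'E'
from h import *
o=ctrl.get_obs();print(o)
for n in ["scene","side","wrist"]:
    s=snap(n);cv2.imwrite(f"pics/{n}0.png",s["pixels"])
    M=P(s);print(n,-M[:3,:3].T@M[:3,3])
    for l in ["bezel_center","lever_front","lever_rear","anvil","jaw","block","clamp","glue","needle"]:
        try:
            for d in ctrl.search_frame(s,l)[:3]: print(l,np.round(d["centre"],3),round(d["confidence"],2))
        except Exception as e: print(l,e)
E
```

```text
pics
{'clock': 0.0, 'joint_pos': array([ 1.65080549e+01,  2.05907838e+01,  6.32640002e-01, -2.00480587e-02,
       -7.01331483e+01, -1.65046356e+01]), 'qvel': array([ 0.03849992,  0.06582623, -0.01605828,  0.03739834, -0.01188882,
        0.12939719]), 'tau': array([-8.00930356e-04, -5.82726967e+01,  2.93058443e+01,  6.99745238e+00,
        6.93249181e-03, -2.06530804e-04]), 'tool_pos': array([ 6.74516470e-01, -1.21352989e-05,  2.25621628e-01]), 'orientation': array([-1.79992132e+02, -9.28851165e-02,  1.79996585e+02]), 'force': array([-0.78822692, -0.25170554, -0.54079817]), 'moment': array([-0.01767805, -0.00023029, -0.04472848]), 'opening': 0.08743581920611682}
scene [1.18480392 1.0305096  0.96483229]
bezel_center [0.538 0.077 0.042] 0.93
lever_front [0.534 0.068 0.114] 0.65
lever_front [0.453 0.172 0.035] 0.16
lever_rear [0.531 0.028 0.118] 0.6
anvil [0.564 0.268 0.044] 0.76
jaw [0.538 0.138 0.037] 0.63
block [0.566 0.22  0.058] 0.94
block [0.353 0.312 0.06 ] 0.77
block [0.537 0.072 0.041] 0.62
clamp [0.538 0.073 0.041] 0.69
glue [0.694 0.198 0.073] 0.59
needle [0.541 0.073 0.045] 0.49
side [ 0.42150025 -0.65828883  0.94435192]
lever_front [0.534 0.058 0.134] 0.5
lever_rear [0.532 0.014 0.121] 0.61
anvil [0.543 0.258 0.052] 0.63
jaw [ 0.525 -0.013  0.038] 0.66
block [0.547 0.202 0.06 ] 0.92
block [0.344 0.272 0.068] 0.87
block [0.73  0.342 0.068] 0.75
clamp [0.526 0.    0.045] 0.64
glue [0.689 0.164 0.035] 0.83
wrist [ 0.6748648  -0.07928872  0.38439079]
bezel_center [ 0.528 -0.066  0.045] 0.81
bezel_center [ 0.519 -0.124  0.097] 0.64
lever_front [0.538 0.057 0.097] 0.83
lever_front [ 0.529 -0.062  0.043] 0.55
lever_rear [0.536 0.015 0.135] 0.69
lever_rear [0.539 0.059 0.1  ] 0.51
jaw [ 0.534 -0.064  0.044] 0.71
jaw [ 0.526 -0.007  0.038] 0.59
block [0.565 0.186 0.053] 0.77
block [ 0.515 -0.119  0.099] 0.58
clamp [ 0.535 -0.062  0.045] 0.7
glue [0.685 0.169 0.077] 0.87
needle [ 0.517 -0.121  0.098] 0.67
```

View pics/scene0.png

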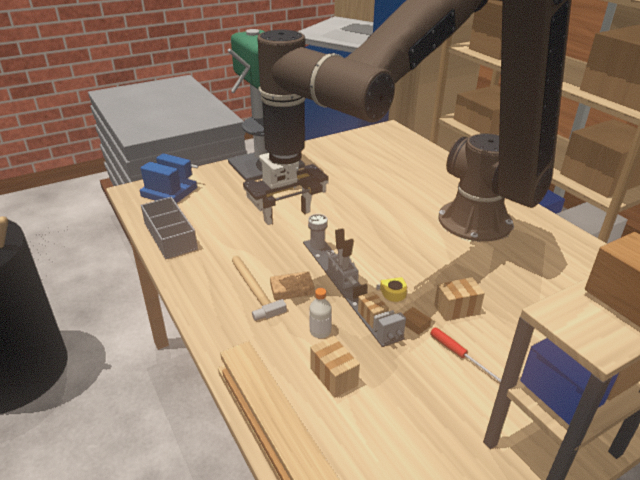

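View pics/wrist0.png

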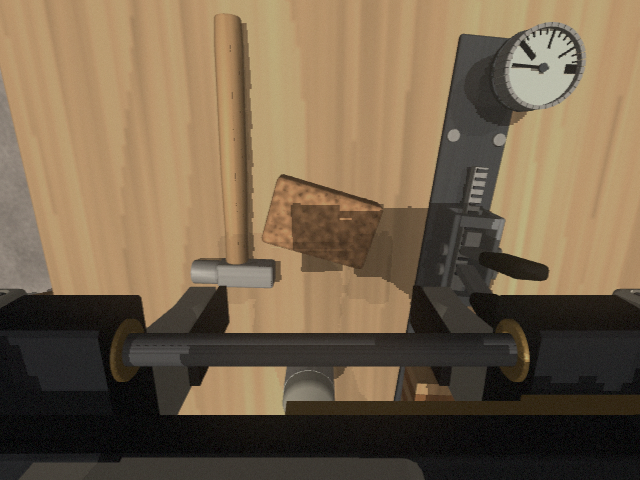

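carry_out:
  increments:
    - [0,0,0,-50,10,30,0]
    - [0,0,0,-100,30,50,0]
    - [0,0,0,-145,40,70,0]
    - [0,0,0,-145,40,70,0]
    - [0,0,0,-145,40,70,0]
    - [0,0,0,-145,40,70,0]

```text
clock: 2.25
tool_pos: [0.5304, 0.0398, 0.2957]
orientation: [-180.0, -0.1, 180.0]
force: [0.1, 0.2, -0.6]
opening: 0.0872
```

Run:
```python
from h import *
s=snap("wrist");cv2.imwrite("pics/w1.png",s["pixels"]);print(s["obs"]["tool_pos"],s["obs"]["orientation"],s["obs"]["clock"],s["intrinsics"][0])
import pickle;pickle.dump(s,open("w1.pkl","wb"))
for l in ["bezel_center","lever_front","lever_rear","anvil","jaw","needle"]:
    for d in ctrl.search_frame(s,l)[:2]: print(l,np.round(d["centre"],3),round(d["confidence"],2),proj(s,d["centre"]))
```

```text
[0.53041311 0.03982564 0.29565314] [-1.79968433e+02 -7.79760210e-02  1.79969719e+02] 2.25 [364.46093719   0.         319.21966515]
bezel_center [ 0.526 -0.008  0.042] 0.91 [322.92928019 158.73667841]
lever_front [0.535 0.065 0.13 ] 0.81 [313.92484094 245.54180441]
lever_front [0.528 0.121 0.039] 0.55 [321.33903963 267.14602915]
lever_rear [0.531 0.016 0.149] 0.9 [318.42911288 197.9204904 ]
anvil [0.548 0.257 0.058] 0.9 [305.71613641 372.31953969]
anvil [ 0.753 -0.031  0.019] 0.68 [124.87023661 136.7908673 ]
jaw [0.528 0.122 0.045] 0.64 [321.61419754 269.68796889]
needle [ 0.52  -0.122  0.099] 0.4 [330.6151118   28.96909634]
```

View pics/w1.png

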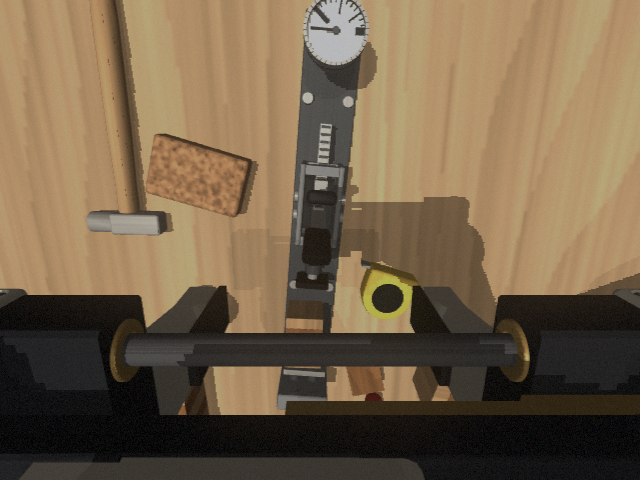

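Run:
```python
from h import *
import pickle;s=pickle.load(open("w1.pkl","rb"))
for n,uv,z in [("gauge",(336,30),.103),("L1",(302.5,70),.008),("L2",(287,300),.008),("R1",(358,85),.008),("R2",(353,140),.008),("housL",(302,166),.058),("housR",(346,166),.058),("rear",(321,197),.152),("front",(316,240),.152),("jawtop",(312,283),.051),("anvL",(284,372),.055),("anvR",(326,372),.055),("boltL",(308,98),.01),("boltR",(348,101),.01)]:
    print(n,np.round(ray(s,uv,z),4))
p=s["pixels"];cv2.imwrite("pics/w1g.png",cv2.resize(p[0:300,260:400],None,fx=2,fy=2,interpolation=2))
g=p[0:80,290:380];cv2.imwrite("pics/w1c.png",np.hstack([cv2.resize(p[0:300,260:400],None,fx=2,fy=2),cv2.copyMakeBorder(cv2.resize(g,None,fx=5,fy=5,interpolation=2),0,200,0,0,0)]))
```

```text
gauge [ 0.516 -0.12   0.103]
L1 [ 0.549  -0.1023  0.008 ]
L2 [0.5739 0.1806 0.008 ]
R1 [ 0.4865 -0.0867  0.008 ]
R2 [ 0.4906 -0.0269  0.008 ]
housL [ 0.5488 -0.0016  0.058 ]
housR [ 0.5018 -0.0015  0.058 ]
rear [0.5289 0.0149 0.152 ]
front [0.5332 0.0524 0.152 ]
jawtop [0.5391 0.137  0.051 ]
anvL [0.5759 0.2594 0.055 ]
anvR [0.5218 0.2595 0.055 ]
boltL [ 0.5431 -0.0729  0.01  ]
boltR [ 0.4976 -0.0697  0.01  ]
```

View pics/w1c.png

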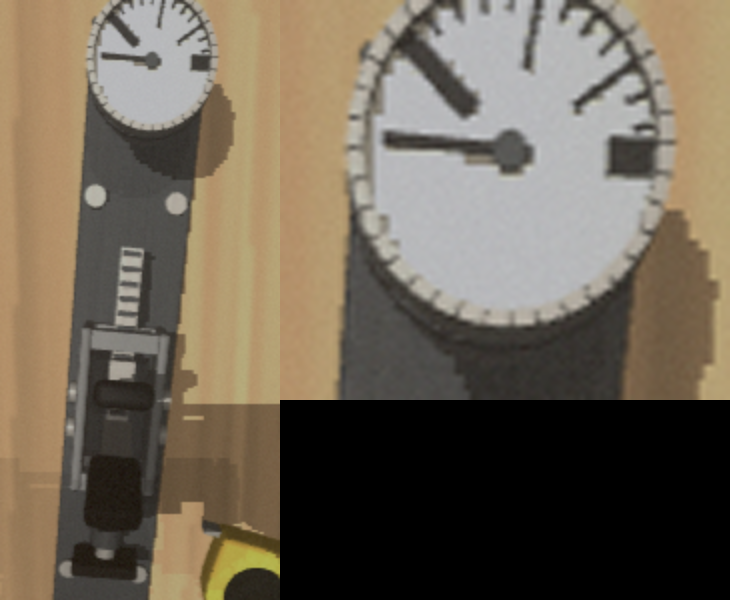

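Run:
```python
from h import *
import pickle;s=pickle.load(open("w1.pkl","rb"))
f=lambda x,y:ray(s,(290+(x-280)/5,y/5),.1)[:2]
h=f(511,152)
a=lambda p:np.degrees(np.arctan2(*(p-h)[::-1]))
print(h,[a(f(*p)) for p in [(385,138),(403,40),(472,108),(438,74),(632,157),(528,66),(535,20),(577,106),(633,65)]])
```

```text
[ 0.51571479 -0.1204255 ] [np.float64(-5.659673561797308), np.float64(-42.31061775990327), np.float64(-44.689027204580945), np.float64(-43.153081354224355), np.float64(177.86645878298728), np.float64(-101.8358442265476), np.float64(-100.85190934428074), np.float64(-148.06715798048373), np.float64(-147.46975893833016)]
```

carry_out:
  increments:
    - [0,0,0,-5,-50,-40,0]
    - [0,0,0,-10,-105,-80,0]
    - [0,0,0,-15,-160,-120,0]
    - [0,0,0,-15,-160,-150,0]
    - [0,0,0,-15,-160,-180,0]
    - [0,0,0,-15,-160,-200,0]
    - [0,0,0,-15,-160,-216,0]
    - [0,0,0,-15,-160,-216,0]
    - [0,0,0,-15,-160,-216,0.25]
    - [0,0,0,-15,-160,-216,0.3]
    - [0,0,0,-15,-160,-216,0.4]
    - [0,0,0,-15,-160,-216,0.4]
    - [0,0,0,-15,-160,-216,0.4]

```text
clock: 4.22
tool_pos: [0.516, -0.1199, 0.0811]
orientation: [-180.0, 0.1, -180.0]
force: [3.3, -0.9, 0.8]
opening: 0.0558
```

carry_out:
  increments:
    - [0,0,5,0,0,0,0.4]
    - [0,0,13,0,0,0,0.4]
    - [0,0,21,0,0,0,0.4]
    - [0,0,29,0,0,0,0.4]
    - [0,0,36,0,0,0,0.4]
    - [0,0,39.5,0,0,0,0.4]
    - [0,0,39.5,0,0,0,0.4]
    - [0,0,39.5,0,0,0,0.4]
    - [0,0,39.5,0,0,0,0.4]
    - [0,0,39.5,0,0,0,0.2]
    - [0,0,39.5,0,0,0,0.0]
    - [0,0,39.5,0,0,0,0.0]
    - [0,0,39.5,0,0,0,0.0]
    - [0,0,39.5,0,0,30,0.0]
    - [0,0,39.5,0,0,80,0.0]
    - [0,0,42,0,0,120,0.0]
    - [0,0,52,0,20,160,0.0]
    - [0,0,62,0,60,200,0]
    - [0,0,62,0,60,200,0]
    - [0,0,62,0,60,200,0]

```text
clock: 6.72
tool_pos: [0.5146, -0.0598, 0.2803]
orientation: [180.0, 0.0, -118.0]
force: [-0.7, -0.3, -0.5]
opening: 0.0877
```

Run:
```python
from h import *
s=snap("wrist");o=s["obs"];print(o["tool_pos"],o["orientation"],o["joint_pos"],o["clock"])
import pickle;pickle.dump(s,open("w2.pkl","wb"))
u,v=proj(s,[.516,-.12,.1]);print(u,v,s["pixels"].shape)
u,v=int(u),int(v);x0=max(u-60,0);y0=max(v-50,0)
g=s["pixels"][y0:y0+100,x0:x0+120];print(x0,y0)
a=cv2.resize(g,None,fx=5,fy=5,interpolation=2)
cv2.imwrite("pics/w2.png",a)
```

```text
[ 0.51460301 -0.05981108  0.28026459] [ 1.79978481e+02  6.33430081e-03 -1.18018661e+02] [ 1.50845344e+01  3.78129939e+00 -1.38889118e+01 -2.02850739e-02
 -7.23411733e+01  4.69029612e+01] 6.725
376.93609112979726 185.68993815369757 (480, 640, 3)
316 135
```

View pics/w2.png

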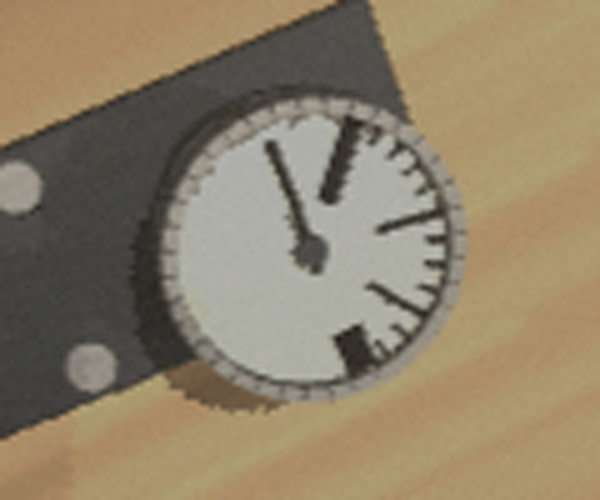

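Run:
```python
from h import *
import pickle;s=pickle.load(open("w2.pkl","rb"))
f=lambda x,y:ray(s,(316+x/5,135+y/5),.1)[:2]
h=f(311,250)
a=lambda p:np.degrees(np.arctan2(*(p-h)[::-1]))
print(h,"needle",a(f(271,145)),"zero",a(f(330,197)),a(f(353,122)),"marks",a(f(440,215)),a(f(380,230)),a(f(372,287)),a(f(420,315)),"end",a(f(355,350)))
```

```text
[ 0.51602791 -0.12130715] needle -4.799662887372948 zero -45.308078149805645 -43.7068142225113 marks -102.66445724036448 -101.6560301007817 -148.51163525477608 -148.09912736553036 end 177.9986507322054
```

carry_out:
  increments:
    - [0,0,-10,1,-30,-50,0]
    - [0,0,-20,1,-61,-100,0]
    - [0,0,-20,1,-61,-140,0]
    - [0,0,-20,1,-61,-170,0]
    - [0,0,-20,1,-61,-194,0]
    - [0,0,-20,1,-61,-194,0]
    - [0,0,-20,1,-61,-194,0.3]
    - [0,0,-20,1,-61,-194,1]
    - [0,0,-20,1,-61,-194,1]
    - [0,0,-20,1,-61,-194,1]
    - [0,0,-20,1,-61,-194,1]
    - [0,0,-10,1,-61,-194,1]

```text
clock: 8.28
tool_pos: [0.5154, -0.1216, 0.0871]
orientation: [180.0, -0.1, -127.8]
force: [-3.5, -3.1, 6.2]
opening: 0.0555
```

Run:
```python
from h import *
s=snap("wrist");o=s["obs"];print(o["tool_pos"],o["orientation"],o["force"],o["moment"],o["opening"],proj(s,[.516,-.121,.1]))
import pickle;pickle.dump(s,open("w3.pkl","wb"))
t=snap("side");u,v=map(int,proj(t,[.516,-.121,.1]))
cv2.imwrite("pics/w3.png",np.hstack([cv2.resize(s["pixels"],(533,400)),cv2.resize(t["pixels"][max(v-50,0):v+50,u-33:u+33],(264,400))]))
```

```text
[ 0.51541933 -0.12156418  0.08709347] [ 1.79990965e+02 -6.20540197e-02 -1.27815028e+02] [-3.45503964 -3.07088264  6.19699888] [-1.59651766  1.47595645 -0.03791124] 0.055536222741952135 [319.19371203 316.22250838]
```

View pics/w3.png

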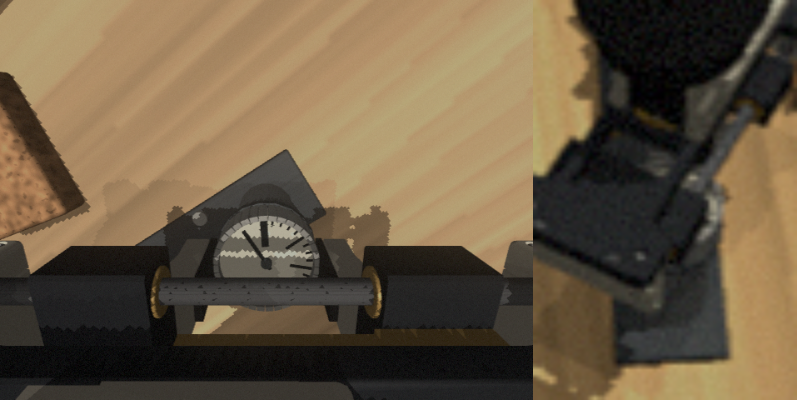

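```bash
cat > ang.py <<'E'
from h import *
import sys
# unwrap dial into polar profile; world angle of broad zero mark (r 13..21mm) and needle
def dial(s,c):
    A=np.arange(-120,60,.5);Z=.1
    g=cv2.cvtColor(s["pixels"],cv2.COLOR_BGR2GRAY).astype(np.float32)
    uv=np.array([[proj(s,[c[0]+r*np.cos(a),c[1]+r*np.sin(a),Z]) for a in np.radians(A)] for r in np.arange(.008,.024,.001)],np.float32)
    return A,cv2.remap(g,uv[...,0].copy(),uv[...,1].copy(),1)
E
python3 - <<'E'
from ang import *
import pickle
for n in ["w2","w3"]:
    s=pickle.load(open(n+".pkl","rb"));A,p=dial(s,(.516,-.1213))
    m=np.median(p,axis=1,keepdims=True);d=(p<0.6*m)
    for lo,hi in [(0,6),(6,13)]:
        c=d[lo:hi].mean(0);print(n,lo,[(A[i],round(float(c[i]),1)) for i in range(0,len(A),4) if c[i]>.3])
E
```

```text
w2 0 [(np.float64(-50.0), 0.3), (np.float64(-48.0), 0.7), (np.float64(-46.0), 0.7), (np.float64(-44.0), 0.7), (np.float64(-42.0), 0.7), (np.float64(-40.0), 0.7), (np.float64(-38.0), 0.7), (np.float64(-36.0), 0.7), (np.float64(-34.0), 0.7), (np.float64(-32.0), 0.5), (np.float64(-8.0), 0.8), (np.float64(-6.0), 1.0), (np.float64(-4.0), 1.0), (np.float64(-2.0), 1.0), (np.float64(0.0), 0.5)]
w2 6 [(np.float64(-100.0), 1.0), (np.float64(-98.0), 1.0), (np.float64(-48.0), 0.6), (np.float64(-46.0), 1.0), (np.float64(-44.0), 1.0), (np.float64(-42.0), 1.0), (np.float64(-40.0), 1.0), (np.float64(-38.0), 1.0), (np.float64(-36.0), 0.6), (np.float64(-6.0), 1.0), (np.float64(-4.0), 1.0), (np.float64(-2.0), 1.0)]
w3 0 [(np.float64(-42.0), 0.3), (np.float64(-40.0), 0.7), (np.float64(-38.0), 0.7), (np.float64(-36.0), 0.7), (np.float64(-34.0), 0.7), (np.float64(-32.0), 0.7), (np.float64(-30.0), 0.7), (np.float64(-28.0), 0.7), (np.float64(-26.0), 0.7), (np.float64(-10.0), 0.5), (np.float64(-8.0), 1.0), (np.float64(-6.0), 1.0), (np.float64(-4.0), 1.0), (np.float64(-2.0), 1.0), (np.float64(0.0), 0.8), (np.float64(2.0), 0.3)]
w3 6 [(np.float64(-90.0), 1.0), (np.float64(-88.0), 1.0), (np.float64(-86.0), 0.7), (np.float64(-38.0), 1.0), (np.float64(-36.0), 1.0), (np.float64(-34.0), 1.0), (np.float64(-32.0), 1.0), (np.float64(-30.0), 1.0), (np.float64(-8.0), 0.6), (np.float64(-6.0), 1.0), (np.float64(-4.0), 1.0), (np.float64(-2.0), 0.7)]
```

carry_out:
  increments:
    - [0,0,6,0,0,0,1]
    - [0,0,13,0,0,0,1]
    - [0,0,20,0,0,0,1]
    - [0,0,26,0,0,0,1]
    - [0,0,29,0,0,0,1]
    - [0,0,29,0,0,0,1]
    - [0,0,29,0,0,0,1]

```text
clock: 9.25
tool_pos: [0.5153, -0.122, 0.0871]
orientation: [179.9, -0.1, -99.0]
force: [-4.0, -5.2, 6.6]
opening: 0.0554
```

Run:
```python
from ang import *
import pickle
s=snap("wrist");pickle.dump(s,open("w4.pkl","wb"));print(s["obs"]["orientation"],s["obs"]["clock"],s["obs"]["moment"])
cv2.imwrite("pics/w4.png",cv2.resize(s["pixels"][230:400,230:410],None,fx=3,fy=3,interpolation=2))
A,p=dial(s,(.516,-.1213));m=np.median(p,axis=1,keepdims=True);d=(p<0.6*m)
for lo,hi in [(0,6),(6,13)]:
    c=d[lo:hi].mean(0);print(lo,[(A[i],round(float(c[i]),1)) for i in range(0,len(A),2) if c[i]>.3])
```

```text
[ 1.79949849e+02 -8.23384762e-02 -9.89859565e+01] 9.25 [-2.2484223   1.47169764  0.01850424]
0 [(np.float64(-14.0), 0.3), (np.float64(-13.0), 0.5), (np.float64(-12.0), 0.7), (np.float64(-11.0), 0.7), (np.float64(-10.0), 1.0), (np.float64(-9.0), 1.0), (np.float64(-8.0), 1.0), (np.float64(-7.0), 1.0), (np.float64(-6.0), 1.0), (np.float64(-5.0), 1.0), (np.float64(-4.0), 1.0), (np.float64(-3.0), 1.0), (np.float64(-2.0), 1.0), (np.float64(-1.0), 1.0), (np.float64(0.0), 1.0), (np.float64(1.0), 1.0), (np.float64(2.0), 0.8), (np.float64(3.0), 0.7), (np.float64(4.0), 0.5)]
6 [(np.float64(-107.0), 1.0), (np.float64(-106.0), 1.0), (np.float64(-105.0), 1.0), (np.float64(-104.0), 1.0), (np.float64(-103.0), 1.0), (np.float64(-102.0), 0.6), (np.float64(-62.0), 0.4), (np.float64(-61.0), 1.0), (np.float64(-60.0), 1.0), (np.float64(-59.0), 1.0), (np.float64(-58.0), 1.0), (np.float64(-57.0), 1.0), (np.float64(-10.0), 1.0), (np.float64(-9.0), 1.0), (np.float64(-8.0), 1.0), (np.float64(-7.0), 1.0), (np.float64(-6.0), 1.0), (np.float64(-5.0), 1.0), (np.float64(-4.0), 1.0), (np.float64(-3.0), 1.0), (np.float64(-2.0), 1.0), (np.float64(-1.0), 1.0), (np.float64(0.0), 0.7), (np.float64(1.0), 0.4)]
```

View pics/w4.png

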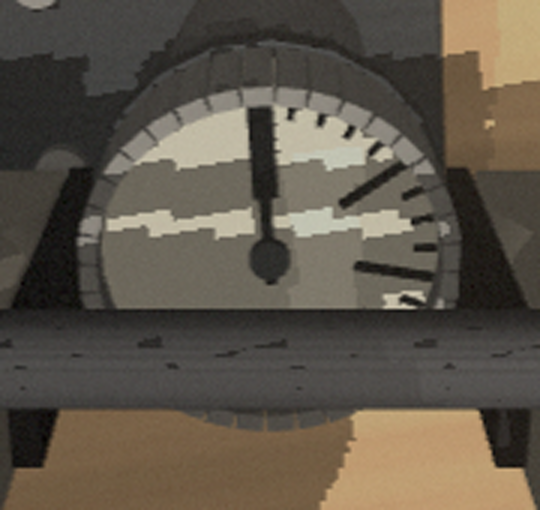

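carry_out:
  increments:
    - [0,0,0,0,0,0,0.3]
    - [0,0,0,0,0,0,0]
    - [0,0,0,0,0,0,0]
    - [0,0,0,0,0,0,0]
    - [0,0,0,0,0,30,0]
    - [0,0,0,0,0,75,0]
    - [0,0,2,5,40,100,0]
    - [0,0,4.1,10,90,100,0]
    - [0,0,4.1,15,140,100,0]
    - [0,0,4.1,15,166,100,0]
    - [0,0,4.1,15,166,100,0]
    - [0,0,4.1,15,166,100,0]

```text
clock: 10.8
tool_pos: [0.5308, 0.0447, 0.1864]
orientation: [180.0, -0.0, -94.9]
force: [0.2, 0.5, 0.5]
opening: 0.0878
```

Run:
```python
from ang import *
import pickle
s=snap("wrist");pickle.dump(s,open("w5.pkl","wb"));o=s["obs"];print(o["tool_pos"],o["orientation"],o["clock"],o["force"])
for l in ["lever_front","lever_rear","jaw","block","anvil"]:
    for n in ["wrist","scene","side"]:
        t=s if n=="wrist" else snap(n)
        for d in ctrl.search_frame(t,l)[:1]: print(n,l,np.round(d["centre"],3),round(d["confidence"],2))
t=snap("scene");u,v=map(int,proj(t,[.545,.1,.08]));cv2.imwrite("pics/w5.png",np.hstack([cv2.resize(s["pixels"],(480,360)),cv2.resize(t["pixels"][v-60:v+60,u-53:u+53],(318,360),interpolation=2)]))
```

```text
[0.53081657 0.04474942 0.186431  ] [ 1.79982870e+02 -8.25428030e-03 -9.48796852e+01] 10.8 [0.18256579 0.50365971 0.53444599]
wrist lever_front [0.536 0.066 0.134] 0.66
scene lever_front [0.538 0.074 0.041] 0.7
wrist lever_rear [0.536 0.02  0.135] 0.56
scene lever_rear [0.457 0.171 0.035] 0.54
side lever_rear [0.528 0.013 0.122] 0.77Traceback (most recent call last):
  File "<stdin>", line 7, in <module>
ValueError: only the last four pictures can be asked about
```

carry_out:
  increments:
    - [0,0,0,0,0,-20,0]
    - [0,0,0,0,0,-45,0]
    - [0,0,0,0,0,-73,0]
    - [0,0,0,0,0,-73,0]
    - [0,0,0,0,0,-73,0]

```text
clock: 11.98
tool_pos: [0.5316, 0.0451, 0.1145]
orientation: [-179.9, 0.0, -94.9]
force: [-0.0, -0.6, 1.3]
opening: 0.0878
```

Run:
```python
from ang import *
import pickle
s=snap("wrist");o=s["obs"];print(o["tool_pos"],o["orientation"],o["clock"],o["force"])
t=snap("scene");d=snap("side");pickle.dump([s,t,d],open("w6.pkl","wb"))
O=np.array([.530,.044,0]);ex=np.array([.0854,.9963,0])
for c in (t,d):
    print([np.round(proj(c,O+ex*x+[0,0,z])) for x,z in [(-.165,.1),(.095,.033),(.215,.033)]])
    for l in ["jaw","block","anvil"]:
        for q in ctrl.search_frame(c,l)[:1]: print(l,np.round(q["centre"],3),round(q["confidence"],2))
def crop(c,p,w,h,W,H):
    u,v=map(int,proj(c,p));return cv2.resize(c["pixels"][v-h:v+h,u-w:u+w],(W,H),interpolation=2)
p=O+ex*.15+[0,0,.04];g=O-ex*.165+[0,0,.1]
top=np.hstack([crop(t,p,60,45,400,300),crop(d,p,60,45,400,300)])
bot=np.hstack([crop(t,g,40,30,270,200),crop(d,g,40,30,270,200),cv2.resize(s["pixels"],(260,200))])
cv2.imwrite("pics/w6.png",np.vstack([top,bot]))
```

```text
[0.53163301 0.04512945 0.11447829] [-1.79946839e+02  3.94497169e-03 -9.48792059e+01] 11.975 [-0.00598067 -0.63917286  1.29607045]
[array([318., 220.]), array([360., 291.]), array([383., 320.])]
jaw [0.537 0.139 0.035] 0.86
block [0.564 0.22  0.055] 0.92
anvil [0.564 0.268 0.044] 0.48
[array([311., 287.]), array([303., 216.]), array([300., 182.])]
block [0.73  0.311 0.068] 0.67
anvil [0.445 0.381 0.023] 0.33
```

View pics/w6.png

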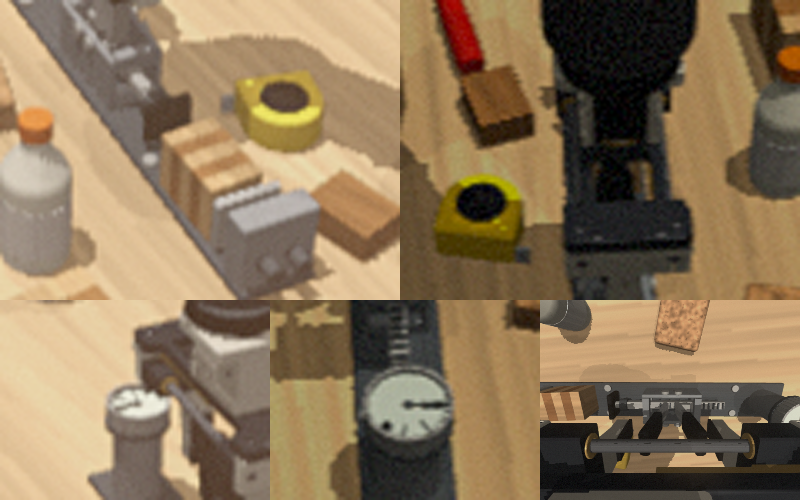

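carry_out:
  increments:
    - [0,0,0,0,0,0,0.3]
    - [0,0,0,0,0,0,0.5]
    - [0,0,0,0,0,0,0.7]
    - [0,0,0,0,0,0,0.7]
    - [0,0,0,0,0,0,0.7]
    - [0,0,0,0,0,0,0.7]

```text
clock: 13.18
tool_pos: [0.5309, 0.0423, 0.1148]
orientation: [180.0, -0.2, -94.9]
force: [-0.8, -14.5, 11.1]
opening: 0.0336
```

```bash
cat > jw.py <<'E'
from ang import *
import pickle,sys
O=np.array([.530,.044,0]);ex=np.array([.0854,.9963,0]);ey=np.array([-.9963,.0854,0])
def strip(c,y,z,x0,x1,scale=4000,h=.02):
    # rectified vertical-plane/horizontal strip at height z: columns = clamp x, rows = clamp y
    xs=np.arange(x0,x1,1/scale);ys=np.arange(y-h,y+h,1/scale)
    uv=np.array([[proj(c,O+ex*x+ey*yy+[0,0,z]) for x in xs] for yy in ys],np.float32)
    return cv2.remap(c["pixels"],uv[...,0].copy(),uv[...,1].copy(),1)
E
python3 - <<'E'
from jw import *
o=ctrl.get_obs();print(o["opening"],o["force"])
old=pickle.load(open("w6.pkl","rb"))
s=snap("wrist");t=snap("scene");d=snap("side");pickle.dump([s,t,d],open("w7.pkl","wb"))
# strips at z=.051 (jaw top) from wrist and scene, before/after; x 70..240 mm
im=[strip(c,0,.051,.07,.24) for c in (old[0],s,old[1],t)]
for i in im: cv2.putText(i,"",(0,0),0,1,0)
for i in im:
    for k in range(8,24): cv2.line(i,(int((k*.01-.07)*4000),0),(int((k*.01-.07)*4000),8 if k%5 else 20),(0,0,255),1)
cv2.imwrite("pics/w7.png",cv2.resize(np.vstack(im)[:, :],(680,600)))
E
```

```text
0.03358425434106939 [ -0.77128903 -14.49392369  11.1477843 ]
```

View pics/w7.png

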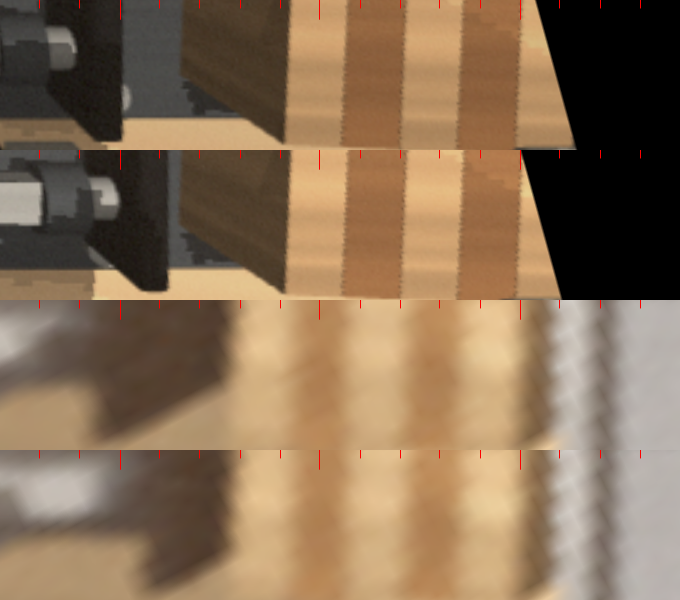

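carry_out:
  increments:
    - [0,0,0,0,-1,0,0.4]
    - [0,0,0,0,-2,0,0.1]
    - [0,0,0,0,-3,0,0]
    - [0,0,0,0,-3,0,0]
    - [0,0,0,0,-3,0,0.3]
    - [0,0,0,0,-3,0,0.5]
    - [0,0,0,0,-3,0,0.7]
    - [0,0,0,0,-3,0,0.7]
    - [0,0,0,0,-3,0,0.7]
    - [0,0,0,0,-3,0,0.7]

```text
clock: 14.58
tool_pos: [0.5315, 0.0421, 0.115]
orientation: [-179.9, 0.0, -94.9]
force: [-4.1, 0.1, 10.7]
opening: 0.0313
```

```bash
cat >> jw.py <<'E'
def edges(s):
    o=[]
    for z in (.051,.058):
        g=cv2.cvtColor(strip(s,.008,z,.07,.24,h=.003),cv2.COLOR_BGR2GRAY).mean(0);o.append((70+np.arange(len(g))/4,g))
    return o
def dialpic(d):
    u,v=map(int,proj(d,O-ex*.165+[0,0,.1]));return cv2.resize(d["pixels"][v-20:v+20,u-22:u+22],None,fx=7,fy=7,interpolation=2)
E
python3 - <<'E'
from jw import *
o=ctrl.get_obs();print(o["clock"],o["opening"],o["force"],o["tool_pos"])
s=snap("wrist");d=snap("side");pickle.dump([s,d],open("w8.pkl","wb"))
a=strip(s,0,.051,.07,.24);b=strip(s,0,.058,.07,.24)
for i in (a,b):
    for k in range(8,24): cv2.line(i,(int((k*.01-.07)*4000),0),(int((k*.01-.07)*4000),8 if k%5 else 20),(0,0,255),1)
p=dialpic(d);print(p.shape);q=np.zeros((280,680,3),np.uint8);q[:,:308]=p
w=cv2.resize(s["pixels"][230:350,480:640],(372,279));q[:279,308:]=w
cv2.imwrite("pics/w8.png",np.vstack([a,b,q]))
E
```

```text
14.575 0.031321353145566486 [-4.12228307  0.11584268 10.7065839 ] [0.5314713  0.04212466 0.11495464]
(280, 308, 3)
```

View pics/w8.png

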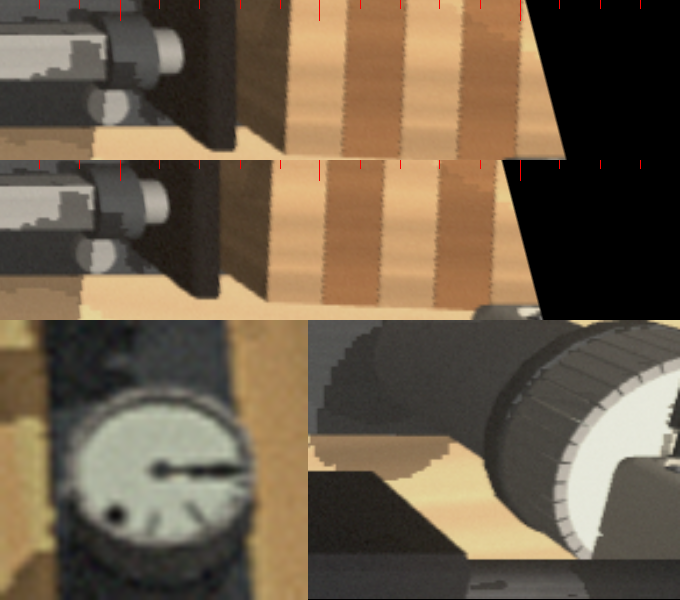

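carry_out:
  increments:
    - [0,0,0,0,0,0,0.4]
    - [0,0,0,0,0,0,0.1]
    - [0,0,0,0,0,0,0]
    - [0,0,0,0,0,0,0]
    - [0,0,0,0,0,0,0.3]
    - [0,0,0,0,0,0,0.45]
    - [0,0,0,0,0,0,0.55]
    - [0,0,0,0,0,0,0.6]
    - [0,0,0,0,0,0,0.65]
    - [0,0,0,0,0,0,0.65]
    - [0,0,0,0,0,0,0.65]

```text
clock: 16.05
tool_pos: [0.5313, 0.0421, 0.1149]
orientation: [-179.9, 0.0, -94.9]
force: [-4.7, 1.7, 12.0]
opening: 0.0312
```

```bash
cat > chk.py <<'E'
from jw import *
def needle(d,c=(.516,-.1213)):
    A=np.arange(-200,40,2.)
    g=cv2.cvtColor(d["pixels"],cv2.COLOR_BGR2GRAY).astype(np.float32)
    uv=np.array([[proj(d,[c[0]+r*np.cos(a),c[1]+r*np.sin(a),.1]) for a in np.radians(A)] for r in np.arange(.006,.0125,.001)],np.float32)
    p=cv2.remap(g,uv[...,0].copy(),uv[...,1].copy(),1).mean(0);w=np.clip(np.median(p)-p-25,0,None)
    k=p.argmin();m=abs(A-A[k])<16
    return round(np.radians(-4.9-(A[m]*w[m]).sum()/w[m].sum()),2)
def jaw(s):
    x,g=edges(s)[0];m=(x>110)&(x<165);x=x[m];g=cv2.GaussianBlur(g[m].astype(np.float32)[None],(9,1),0)[0];dg=np.diff(g)
    return [(x[i],round(float(dg[i]),1)) for i in np.argsort(-dg)[:6]]
if __name__=="__main__":
    b=pickle.load(open("w8.pkl","rb"));print("base",needle(b[1]),jaw(b[0]))
    o=ctrl.get_obs();print(o["clock"],o["opening"],o["force"],o["tool_pos"])
    s=snap("wrist");d=snap("side");print("needle",needle(d),jaw(s));n=sys.argv[1];pickle.dump([s,d],open(n+".pkl","wb"))
    cv2.imwrite(f"pics/{n}.png",np.vstack([strip(s,0,.051,.07,.24)[:, :660],np.hstack([dialpic(d)]*3)[:,:660]]))
E
python3 chk.py w9
```

```text
base 0.2 [(np.float64(141.5), 16.6), (np.float64(141.25), 16.5), (np.float64(141.75), 14.2), (np.float64(141.0), 13.8), (np.float64(142.0), 10.5), (np.float64(140.75), 9.5)]
16.05 0.031242563450697307 [-4.68085496  1.6945536  12.00029106] [0.53127245 0.04211947 0.11492923]
needle 0.27 [(np.float64(150.25), 17.5), (np.float64(150.0), 17.4), (np.float64(150.5), 14.9), (np.float64(149.75), 14.6), (np.float64(150.75), 10.9), (np.float64(149.5), 10.3)]
```

carry_out:
  increments:
    - [0,0,0,0,0,0,0.4]
    - [0,0,0,0,0,0,0.1]
    - [0,0,0,0,0,0,0]
    - [0,0,0,0,0,0,0]
    - [0,0,0,0,0,0,0.3]
    - [0,0,0,0,0,0,0.36]
    - [0,0,0,0,0,0,0.4]
    - [0,0,0,0,0,0,0.42]
    - [0,0,0,0,0,0,0.42]
    - [0,0,0,0,0,0,0.42]

```text
clock: 17.4
tool_pos: [0.5308, 0.042, 0.1144]
orientation: [-180.0, 0.0, -94.9]
force: [-5.2, 2.7, 8.7]
opening: 0.0512
```

```bash
python3 chk.py w10
```

```text
base 0.2 [(np.float64(141.5), 16.6), (np.float64(141.25), 16.5), (np.float64(141.75), 14.2), (np.float64(141.0), 13.8), (np.float64(142.0), 10.5), (np.float64(140.75), 9.5)]
17.4 0.05115714694509582 [-5.21224909  2.70651374  8.71940906] [0.5308474  0.04202983 0.11443322]
needle 1.39 [(np.float64(155.25), 16.6), (np.float64(155.5), 15.5), (np.float64(155.0), 15.0), (np.float64(155.75), 12.5), (np.float64(154.75), 11.4), (np.float64(156.0), 8.8)]
```

View pics/w10.png

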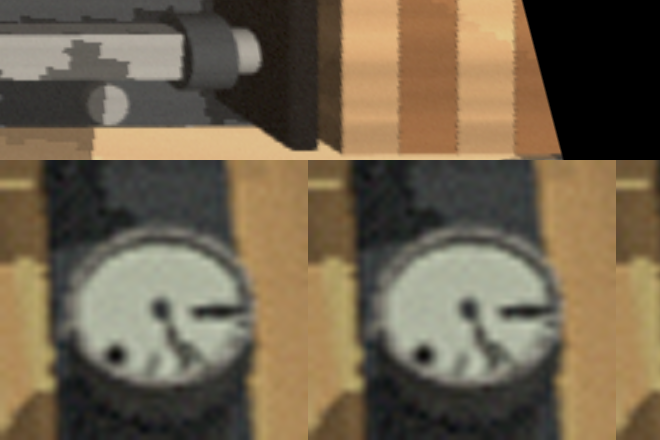

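carry_out:
  increments:
    - [0,0,0,0,0,0,0.43]
    - [0,0,0,0,0,0,0.44]
    - [0,0,0,0,0,0,0.44]
    - [0,0,0,0,0,0,0.44]
    - [0,0,0,0,0,0,0.44]
    - [0,0,0,0,0,0,0.44]
    - [0,0,0,0,0,0,0.44]
    - [0,0,0,0,0,0,0.44]

```text
clock: 18.5
tool_pos: [0.5309, 0.042, 0.1146]
orientation: [-180.0, 0.0, -94.9]
force: [-5.4, 3.1, 9.4]
opening: 0.0495
```

```bash
python3 chk.py w11
python3 - <<'E'
from jw import *
d=pickle.load(open("w11.pkl","rb"))[1];e=pickle.load(open("w10.pkl","rb"))[1]
cv2.imwrite("pics/w11b.png",np.hstack([cv2.resize(dialpic(x),(400,364),interpolation=2) for x in (e,d)]))
E
```

```text
base 0.2 [(np.float64(141.5), 16.6), (np.float64(141.25), 16.5), (np.float64(141.75), 14.2), (np.float64(141.0), 13.8), (np.float64(142.0), 10.5), (np.float64(140.75), 9.5)]
18.5 0.04952976860626056 [-5.4358484   3.08009256  9.37263292] [0.53087697 0.0420221  0.11457416]
needle 0.22 [(np.float64(156.0), 17.3), (np.float64(156.25), 16.1), (np.float64(155.75), 15.7), (np.float64(156.5), 12.8), (np.float64(155.5), 11.9), (np.float64(156.75), 8.9)]
```

View pics/w11b.png

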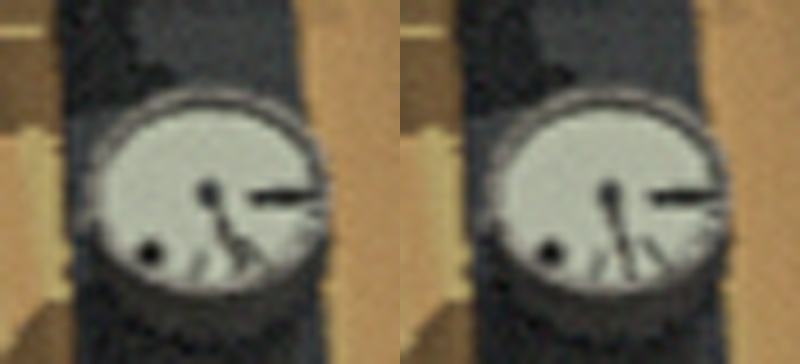

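```bash
python3 -c "
from plant import ctrl
print(ctrl.get_obs()['opening']);print(ctrl.close_job())"
```

```text
0.04942474225019855
the job is handed in; nothing more can be done
None
```

I handed the job in with the levers still held squeezed, at 49.5 mm opening and 18.5 s on the robot clock. The last dial picture shows the needle about midway between the two long thin marks.

- **Bezel:** My first attempt slid round without turning it. I gripped again a little higher with full closure and turned it about 39° counter-clockwise. A wrist picture then showed the zero mark under the unloaded needle to within about 1°.
- **Pumping:** Three full pumps took the block up to the end jaw, with the needle still near zero. On a fourth, partial squeeze I stopped partway to look, then squeezed a little further. The needle was well short of the thick end mark in every picture I took.
- **Checks that disagreed:** My automatic needle reading was not reliable. It gave 0.2 rad at rest, and 0.22 rad at the end because it locked on to the zero mark. The final reading is therefore from the picture by eye, supported by the block having moved about 5.6 mm further on the last stroke. That is about 11 N; a needle midway between the marks would mean about 14 N.
- **Other objects:** I did not touch the other things on the bench, but I did not check them separately at the end.

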